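Set the projector's aperture turret to the cross and switch on the lamp

TASK

Set up the inspection light: push the turret's black tab round until it points at the middle of the white cross, then press the round lamp button on the control box all the way down and let it go. Do not lift the turret off its seat, do not press the button before the tab is set, and leave the other things on the bench where they are.

Things in the scene. Friction and masses are not known exactly. Their poses are not given: they have to be found in the camera images.
- projector: Light projector, bolted down: dark round base plate 246 mm across, 20 mm high; white lamp housing 85 x 110 mm, 95 mm high, from 90 to 175 mm along its +x; a snout 50 mm wide overhangs the turret from 43 mm along +x, underside 61 mm above the table. Origin: centre of the base's underside, on the turret's axis; z up; -x is its front.
- turret_axis (a point): Point on the turret's vertical axis, at the top face of its aluminium disc, 35 mm above the table; axes as the projector's. Disc 120 mm across; hub 30 mm across, top 41 mm above the table; one upright black tab: a radial plate 8 mm thick, 34 to 80 mm from the axis, from below the disc's top face to 75 mm above the table. Nothing else stands on the disc.
- turret (a joint): Turn of the turret in rad, counter-clockwise from above positive; 0: the tab points to the projector's front (-x). Stops at -2.1 and +2.1, so it cannot pass under the snout. Stiff (0.07 N m, some 1.3 N at the tab), stays where it is left, no clicks.
- tab_tip (a point): Outer end face of the black tab, in its middle plane, 80 mm from the turret's axis and 50 mm above the table. Its -x axis points outwards along the tab, z up.
- spindle (a joint): How far the turret has been raised off its seat, m; 0 seated (it stays down by its own weight and can be pulled up 20 mm).
- plate_cross: Flat white plate in the shape of a plus-shaped cross, 36 mm across, arms 10 mm wide, 4 mm thick, fixed on the base plate (top 24 mm above the table), its centre 100 mm from the turret's axis. It takes one of four places, at about -110, -50, 50 or 110 degrees of turret turn. Origin: centre of its underside.
- plate_disc: As the cross, but a white round disc 32 mm across.
- plate_square: As the cross, but a white square of 28 mm.
- plate_bar: As the cross, but a white plain bar 36 x 10 mm.
- pod: White lamp control box, bolted down, 80 x 130 mm and 34 mm high; carries the round black lamp button in a grey collar (at y = +30 mm) and a small black fixed dimmer knob 26 mm across (at y = -38 mm, its top 46 mm above the table). Origin: centre of its underside, y along its length, z up.
- lamp_button_top (a point): Centre of the top face of the round black push button, 28 mm across, on the pod; 56 mm above the table when released, in a collar 44 mm across with its top 46 mm above the table. It is pressed straight down.
- lamp_button (a joint): Travel of the lamp button, m: 0 released, 0.006 fully down; a spring brings it back, fully down takes 5 N.
- jar: Bystander: a small lidded jar, 44 mm wide and 55 mm high, loose. Origin: centre of its underside.
- board: Bystander: a green circuit board, 90 x 130 x 4 mm with chips to 7 mm, flat, loose. Origin: centre of its underside.
- driver: Bystander: a screwdriver lying flat, 160 mm, loose.
- spacer: Bystander: a plain aluminium ring, 34 mm wide, 14 mm high, standing between projector and pod, loose. Origin: centre of its underside.
- spool: Bystander: a steel spool, 56 mm wide, 46 mm high, loose. Origin: centre of its underside.
- tweezers: Bystander: steel tweezers lying flat, 120 mm, loose. Origin: centre of its underside.
- tray: Bystander: a black divided parts tray, 100 x 120 x 35 mm, loose. Origin: centre of its underside.
Things that resemble listed ones, but are neither listed nor needed, are in the scene too. Of the things like the pod, leave any that is brown or green; of the rest the larger one is meant.

How it is judged:
By the outcome, as a careful person would: the job done as asked, in the order asked, and still so for the second after the job is handed in, with the robot touching nothing.
It also fails if it takes over 58 s, if anything falls off the work surface, if the arm or the gripper's body presses on something with over 40 N, if the wrist force passes 120 N, or if a joint passes its speed limit or range.

ROBOT

A 6-joint arm with a two-finger parallel gripper is mounted at the origin on the work surface. World frame = base frame: x ahead of the robot, y to its left, z up, the work surface at z = 0. Lengths are in mm, angles in rad, forces in N, time in s.
With the tool pointing down it reaches from about 275 to 1000 mm from the base axis. Payload 8.4 kg.
Tool frame: the origin (TCP) lies midway between the tips of the shut fingers; the grasp point (between the pads) lies 19 mm behind it; y points along the fingers, z is the direction in which the jaws open and shut, and the axes are right-handed (so a half turn about y gives the same grasp; the last joint's range is limited). The gripper opens to 85 mm and grips with 20 to 120 N. Pads are 22 mm wide; open, the fingers measure 114 mm over their backs; the gripper's body (76 mm by 85 mm) begins 54 mm behind the grasp point. The pads swing forward as they close: fully open they stand 13 mm farther back than shut.
Start: joints at [1.269, 0.353, 1.633, -0, 1.155, -0.002], TCP at [184.579, 597.125, 231.281] pointing down, gripper open.
Joint ranges: [-2.63, 2.63], [-0.92, 2.1], [0.06, 2.66], [-1.3, 4.44], [0, 2.69], [-3.02, 3.02]. Speed limits (rad/s): [2.22, 2.22, 2.79, 3.14, 3.14, 3.14].

INTERFACE

Orientations are given as [roll, pitch, yaw] about the fixed x, y, z axes, in that order (R = Rz(yaw) Ry(pitch) Rx(roll)).
In Python, from rig import r, imaging gives the robot as it stands. The module is installed in compiled form; this text tells all that it offers.
- The arm moves only by the tool send_rows, never from a script. Its argument "series" is a list of rows, each a list of 6 numbers: the shift along the tool's x, y, z in m, then the turn, a rotation vector about the tool's x, y, z in degrees. In form: [[dx, dy, dz, ax, ay, az], ...]. A call has 1 to 8 rows; each row shifts and turns the commanded pose from where the row before left it, along the tool's axes as they then stand; what a row does not reach is not made up. A row lasts 1/10 s, in which the tool goes at most 50 mm and 8.59 degrees, less where a joint would pass 70% of its speed; a pose out of reach is approached as far as the arm can. A call is refused whole if a number of a shift passes 0.05 or a number of a turn 8.59, either way. A call with a gripper value outside its range is refused whole. "gripper" is the opening, from 0 (shut) to 1 (fully open), set as the call begins (left out, the last holds). The fingers move at their own pace and stop on an object; "squeeze" is the grip in N (left out, the last holds). Time passes only in rows, so rows that do not move let the fingers close. It gives the time, the measured TCP pose, the force and the opening at its end, in the units of the state.
- r.sense(): the state, without advancing time (a new reading comes with each control period).
- imaging.grab_frame(name): name is "scene" or "side" or "wrist"; returns a dict with "frame" (420x560x3 uint8, red, green, blue), "depth" (420x560 float32, mm along the optical axis (not along the pixel's ray), 0 where there is no reading), "intrinsics" (3x3 intrinsics, pixels), "origin" and "rotation" of the camera in the world. Camera axes: x right, y down, z forward; pixel columns grow to the right and rows downward; lengths in mm; the calibration is good to about 2 mm. A picture is of the moment at which its call begins.
- r.sign_off(): hands the job in, once; it reports no verdict.
The state is a dict: "clock": time; "qpos": joint angles; "qvel": joint speeds; "joint_efforts": joint torques, N m; "eef_pos": TCP position; "tcp_rot": TCP orientation; "contact_force": force on the tool from outside, world axes, zero at the start; "wrist_torque": the same for the moment, N m; "opening": opening from 0.0 (shut) to 1.0 (fully open).
Only numpy, scipy, OpenCV 4.12 (cv2) and the standard library are available. Lean on these libraries where they do the work, as an engineer would, in place of code of your own. Each camera call takes 0.05 s, during which the arm holds its last target.

## Working session

There is one attempt and no reset: what is moved stays moved. The work goes in short steps, Python scripts to look and compute and a tool call to move; the robot and the scene stay as the last step left them, time stands still between calls to the robot, and variables do not carry over. Pictures are saved under pics/ and viewed, and the job is handed in when it is done.

Besides the shell and the picture viewer there is one more tool, called after "Emit:" as a command line: name --pt "numbers of a row" for each row, then --argument value for the rest. send_rows: Moves the arm, as the interface text tells. Its arguments: {"type":"object","properties":{"series":{"type":"array","items":{"type":"array","items":{"type":"number"}}},"gripper":{"type":"number"},"squeeze":{"type":"number"}},"required":["series"]}

```bash
mkdir -p pics
cat > h.py <<'E'
import numpy as np, cv2
from rig import r, imaging
def grab(n,fn):
    d=imaging.grab_frame(n); cv2.imwrite('pics/'+fn+'.png',d['frame'][:,:,::-1]); np.savez('pics/'+fn+'.npz',**{k:np.array(v) for k,v in d.items()}); return d
def load(fn): return dict(np.load('pics/'+fn+'.npz'))
def ray(d,u,v):
    K=np.array(d['intrinsics']);R=np.array(d['rotation']);o=np.array(d['origin'])
    return o, R@np.linalg.inv(K)@np.array([u,v,1.0])
def onz(d,u,v,z):
    o,w=ray(d,u,v); return o+w*(z-o[2])/w[2]
def dep(d,u,v):
    o,w=ray(d,u,v); return o+w*d['depth'][int(v),int(u)]
def proj(d,p):
    K=np.array(d['intrinsics']);R=np.array(d['rotation']);o=np.array(d['origin'])
    c=K@R.T@(np.array(p)-o); return c[:2]/c[2]
E
python3 - <<'E'
from h import *
for n in ['scene','side','wrist']:
    d=grab(n,n+'0'); print(n,np.array(d['origin']).round(1),np.array(d['rotation']).round(3).tolist(),np.array(d['intrinsics']).round(1).tolist())
print(r.sense())
E
```

```text
scene [ 928.1 -378.9  898.4] [-2.565, -0.011, 0.823] [[381.0, 0.0, 279.8], [0.0, 381.0, 208.5], [0.0, 0.0, 1.0]]
side [  418.6 -1021.1   984.2] [-2.31, 0.021, -0.12] [[461.7, 0.0, 275.9], [0.0, 461.7, 200.9], [0.0, 0.0, 1.0]]
wrist [117.2 617.6 373.1] [2.86, 0.001, 1.271] [[305.1, 0.0, 278.1], [0.0, 305.1, 212.1], [0.0, 0.0, 1.0]]
{'clock': 0.15, 'qpos': array([ 1.26863713e+00,  3.53546256e-01,  1.63390481e+00, -2.46280259e-05,
        1.15520049e+00, -2.39169426e-03]), 'qvel': array([ 0.00219421, -0.0009008 , -0.00114413, -0.00014754, -0.00014434,
        0.0004677 ]), 'joint_efforts': array([-1.11641828e-04, -6.05636072e+01, -3.42339492e+01,  1.49876955e-04,
        6.00187268e-03, -2.74315892e-05]), 'eef_pos': array([184.46457569, 596.80940456, 230.72344368]), 'tcp_rot': array([-1.57185528e+00, -1.99884119e-05, -2.99757541e-01]), 'contact_force': array([0.19975965, 0.23086442, 0.20396651]), 'wrist_torque': array([0.0455676 , 0.0041649 , 0.01040922]), 'opening': 1.0000884455993762}
```

```bash
python3 - <<'E'
s=open('h.py').read()
s=s.replace("R=np.array(d['rotation'])","R=Rot.from_euler('xyz',d['rotation']).as_matrix()").replace("import numpy","from scipy.spatial.transform import Rotation as Rot\nimport numpy",1)
open('h.py','w').write(s)
E
python3 - <<'E'
from h import *
for n in ['scene','side','wrist']:
    d=load(n+'0')
    print(n,[dep(d,u,v).round(0).tolist() for u,v in [(280,210),(100,300),(450,300)]])
E
```

```text
scene [[520.0, 14.0, 21.0], [408.0, -474.0, 3.0], [1029.0, 596.0, -752.0]]
side [[532.0, -10.0, 20.0], [32.0, -262.0, 3.0], [920.0, -380.0, -0.0]]
wrist [[214.0, 590.0, 17.0], [269.0, 312.0, 1.0], [1003.0, 1093.0, -748.0]]
```

View pics/scene0.png

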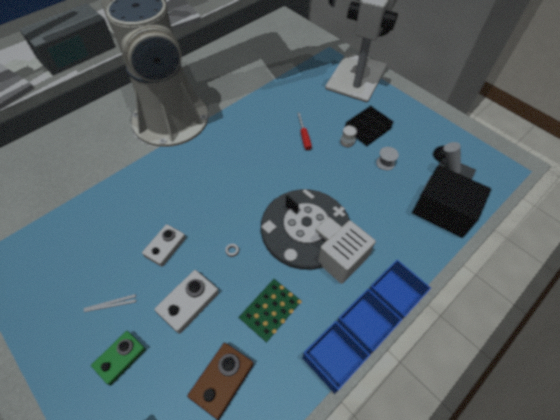

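View pics/side0.png

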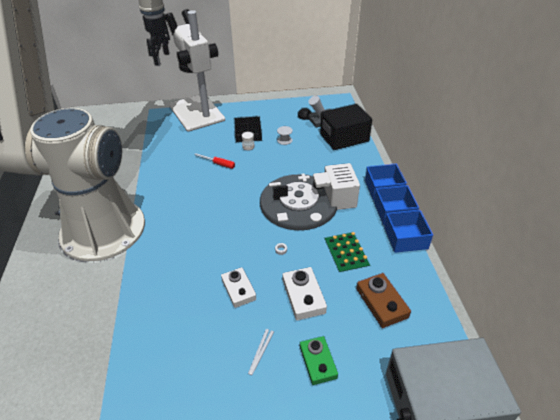

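View pics/wrist0.png

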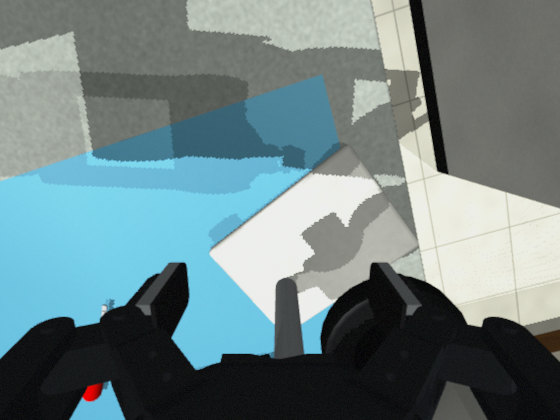

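The scene view shows the turret at about (305,228). The plates are the bar (308,193), cross (339,211), square (268,227) and disc (290,255), and the black tab is near (291,203). The pod candidates are the large white (187,300), small white (163,244), brown (221,380) and green (118,357). I choose the large white one and will check it with close crops.

Run:
```python
from h import *
a=load('scene0')['frame'][175:285,245:390]; b=load('side0')['frame'][160:240,250:370]
c=load('scene0')['frame'][215:340,140:260]; e=load('side0')['frame'][255:330,210:340]
def z(x): return cv2.resize(x[:,:,::-1],(400,300),interpolation=cv2.INTER_CUBIC)
cv2.imwrite('pics/crop0.png',np.vstack([np.hstack([z(a),z(b)]),np.hstack([z(c),z(e)])]))
```

```text
(no output)
```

View pics/crop0.png

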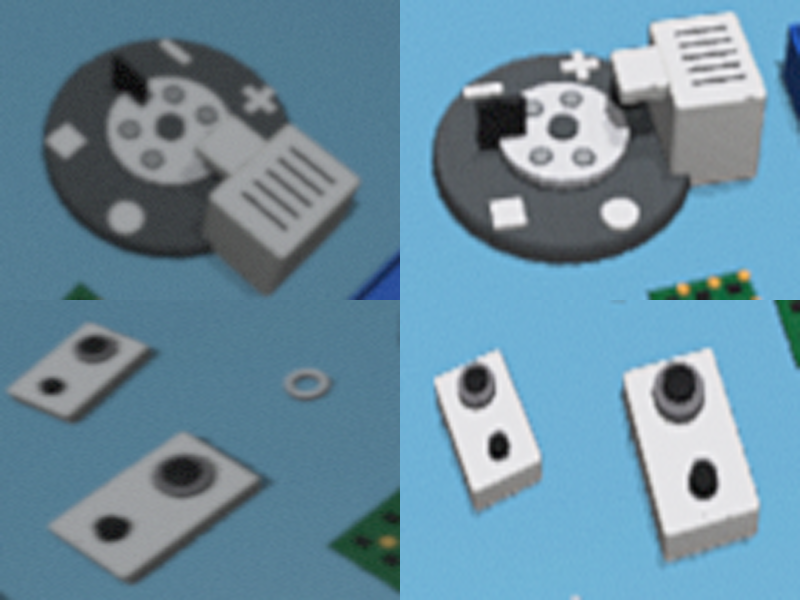

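```bash
cat > m.py <<'E'
from h import *
from scipy.optimize import least_squares
def centroids(d,box,z,thr,amin,amax):
    u0,v0,u1,v1=box; im=d['frame'][v0:v1,u0:u1].astype(int)
    hsv=cv2.cvtColor(im.astype(np.uint8),cv2.COLOR_RGB2HSV)
    m=((hsv[:,:,2]>thr)&(hsv[:,:,1]<60)).astype(np.uint8)
    n,l,s,c=cv2.connectedComponentsWithStats(m,connectivity=8)
    for i in range(1,n):
        if amin<s[i,4]<amax:
            u,v=c[i]+[u0,v0]; print(' px',(round(u,1),round(v,1)),'A',s[i,4],'z=%g'%z,onz(d,u,v,z)[:2].round(1),'depth',dep(d,u,v).round(1))
for n,thr in [('scene0',120),('side0',170)]:
    d=load(n); print(n)
    box=(258,185,360,275) if n[1]=='c' else (258,168,345,230)
    centroids(d,box,24,thr,15,2000)
    # base edge: dark gray non-blue
    im=d['frame']; u0,v0,u1,v1=(250,180,385,285) if n[1]=='c' else (250,165,345,235)
    hsv=cv2.cvtColor(im,cv2.COLOR_RGB2HSV)
    dk=((hsv[:,:,1]<70)&(hsv[:,:,2]<110)).astype(np.uint8); mm=np.zeros_like(dk); mm[v0:v1,u0:u1]=dk[v0:v1,u0:u1]
    cs,_=cv2.findContours(mm,cv2.RETR_EXTERNAL,cv2.CHAIN_APPROX_NONE)
    c=max(cs,key=cv2.contourArea)[:,0,:]
    P=np.array([onz(d,u,v,20)[:2] for u,v in c])
    f=least_squares(lambda x:np.hypot(*(P-x[:2]).T)-x[2],[*np.median(P,0),123],loss='soft_l1',f_scale=1.5)
    print(' base fit',f.x.round(1),len(P), np.median(abs(f.fun)))
E
python3 m.py
```

```text
scene0
 px (np.float64(307.8), np.float64(193.1)) A 42 z=24 [533.1 108.6] depth [535.  106.2  28.2]
 px (np.float64(338.8), np.float64(210.8)) A 75 z=24 [632.2 129.2] depth [632.2 129.2  24. ]
 px (np.float64(268.5), np.float64(226.2)) A 96 z=24 [538.6 -45.2] depth [539.3 -45.7  25.5]
 px (np.float64(290.3), np.float64(254.2)) A 110 z=24 [637.4 -59.2] depth [637.8 -59.6  25. ]
 base fit [610.6  25.5 115.2] 496 21.00667065781557
side0
 px (np.float64(330.7), np.float64(177.6)) A 446 z=24 [714.2 113.9] depth [692.9  32.2  93.1]
 px (np.float64(303.3), np.float64(176.7)) A 46 z=24 [627.2 131.6] depth [626.4 127.2  27.6]
 px (np.float64(274.4), np.float64(183.4)) A 30 z=24 [529.3 111.2] depth [529.  108.7  26.2]
 px (np.float64(299.8), np.float64(195.3)) A 546 z=24 [601.2  42.6] depth [597.9  23.3  41.5]
 px (np.float64(281.9), np.float64(216.2)) A 69 z=24 [533.9 -42.3] depth [533.8 -43.4  25.1]
 px (np.float64(315.6), np.float64(216.4)) A 72 z=24 [632.9 -57. ] depth [633.2 -56.   23. ]
 base fit [589.3  14.1 111.8] 327 8.331473460248688
```

Run:
```python
from h import *
d=load('side0')
for p in [(195,45),(180,35),(205,55),(203,90),(180,110),(155,35),(310,110),(345,125),(290,132),(343,175)]: print(p,dep(d,*p).round(0))
P=np.array([[531.2,109.9],[629.7,130.4],[536.2,-43.7],[635.1,-58.1]])
from scipy.optimize import least_squares
f=least_squares(lambda x:np.hypot(*(P-x).T)-100,[600,30]);c=f.x
print(c,f.fun,np.degrees(np.arctan2(*(P-c).T[::-1])))
```

```text
(195, 45) [312. 534. 319.]
(180, 35) [260. 604. 328.]
(205, 55) [340. 548. 274.]
(203, 90) [316. 558. 134.]
(180, 110) [210. 617.  22.]
(155, 35) [180. 562. 351.]
(310, 110) [719. 529.  28.]
(345, 125) [800. 303.  96.]
(290, 132) [616. 365.  44.]
(343, 175) [732.  38.  94.]
[597.97927362  35.17499316] [0.21625633 0.36934995 0.18953635 0.39010248] [ 131.78610852   71.57639273 -128.07001872  -68.29888724]
```

Emit:
send_rows --pt "0.012 0 -0.038 0 0 0" --pt "0.012 0 -0.038 0 0 0" --pt "0.012 0 -0.038 0 0 0" --pt "0.012 0 -0.038 0 0 0" --pt "0.012 0 -0.038 0 0 0" --gripper 0

```text
clock: 0.65
eef_pos: [185.5, 396.1, 231.0]
tcp_rot: [-1.571, -0.0, -0.3]
contact_force: [-0.0, 0.4, -0.4]
opening: 0.144
```

```bash
cat > plan.py <<'E'
import sys
from h import *
# target x y z yaw(deg) n ; rows: shift in tool axes as they stand, turn about tool y
def plan(tx,ty,tz,tyaw,n,start=None):
    s=r.sense(); p=np.array(s['eef_pos']); yaw=s['tcp_rot'][2]
    print('now',p.round(1),np.degrees(s['tcp_rot']).round(2),'F',s['contact_force'].round(2),'t',s['clock'],'open',round(s['opening'],2),'q',np.round(s['qpos'],2))
    dyaw=(np.radians(tyaw)-yaw); dyaw=np.degrees(dyaw)
    R0=Rot.from_euler('xyz',s['tcp_rot']).as_matrix()
    a=dyaw/n; d=(np.array([tx,ty,tz])-p)/1000/n
    # turn about world z by +a = about tool y by -a
    for i in range(n):
        R=Rot.from_euler('z',a*i,degrees=True).as_matrix()@R0
        print((R.T@d).round(4).tolist(), 'turn y',round(-a,2))
if __name__=='__main__':
    v=list(map(float,sys.argv[1:])); plan(*v[:4],int(v[4]))
E
python3 plan.py 598 -15 260 -90 16
```

```text
now [185.5 396.1 231. ] [-90.03  -0.   -17.16] F [-0.    0.43 -0.37] t 0.65 open 0.14 q [ 1.13  0.06  2.01 -0.    1.07 -0.14]
[0.0322, -0.0018, -0.0169] turn y 4.55
[0.0335, -0.0018, -0.0143] turn y 4.55
[0.0345, -0.0018, -0.0116] turn y 4.55
[0.0353, -0.0018, -0.0089] turn y 4.55
[0.0359, -0.0018, -0.006] turn y 4.55
[0.0363, -0.0018, -0.0032] turn y 4.55
[0.0364, -0.0018, -0.0003] turn y 4.55
[0.0363, -0.0018, 0.0026] turn y 4.55
[0.036, -0.0018, 0.0055] turn y 4.55
[0.0354, -0.0018, 0.0083] turn y 4.55
[0.0347, -0.0018, 0.0111] turn y 4.55
[0.0337, -0.0018, 0.0138] turn y 4.55
[0.0325, -0.0018, 0.0165] turn y 4.55
[0.0311, -0.0018, 0.019] turn y 4.55
[0.0295, -0.0018, 0.0214] turn y 4.55
[0.0277, -0.0018, 0.0237] turn y 4.55
```

Emit:
send_rows --pt "0.032 -0.002 -0.017 0 4.55 0" --pt "0.0335 -0.002 -0.014 0 4.55 0" --pt "0.0345 -0.002 -0.0115 0 4.55 0" --pt "0.035 -0.002 -0.009 0 4.55 0" --pt "0.036 -0.002 -0.006 0 4.55 0" --pt "0.036 -0.002 -0.003 0 4.55 0" --pt "0.036 -0.002 0 0 4.55 0" --pt "0.036 -0.002 0.0025 0 4.55 0"

```text
clock: 1.45
eef_pos: [392.1, 192.3, 247.4]
tcp_rot: [-1.571, 0.0, -0.938]
contact_force: [-0.3, 1.5, 0.6]
opening: 0.0
```

Emit:
send_rows --pt "0.036 -0.002 0.0055 0 4.55 0" --pt "0.0355 -0.002 0.0085 0 4.55 0" --pt "0.0345 -0.002 0.011 0 4.55 0" --pt "0.0335 -0.002 0.014 0 4.55 0" --pt "0.0325 -0.002 0.0165 0 4.55 0" --pt "0.031 -0.002 0.019 0 4.55 0" --pt "0.0295 -0.002 0.0215 0 4.55 0" --pt "0.0275 -0.002 0.0235 0 4.55 0"

```text
clock: 2.25
eef_pos: [598.5, -12.7, 263.1]
tcp_rot: [-1.571, 0.0, -1.574]
contact_force: [2.1, 0.5, 0.7]
opening: -0.001
```

Emit:
send_rows --pt "0 0 0 0 0 0"

```text
clock: 2.35
eef_pos: [600.2, -14.3, 263.1]
tcp_rot: [-1.569, -0.001, -1.575]
contact_force: [1.2, 0.2, 0.3]
opening: -0.003
```

Run:
```python
from h import *
d=grab('wrist','w1'); print(d['origin'],d['rotation']); s=r.sense(); print(s['eef_pos'],s['tcp_rot'],s['clock'],s['qpos'])
for n,p in dict(axis=(598,35.2,41),cross=(629.7,130.4,24)).items(): print(n,proj(d,p))
```

```text
[600.71554296  56.55376917 405.53062609] [ 2.85805239e+00 -8.00117294e-04 -3.93854234e-03]
[598.50373331 -12.78451881 262.74495107] [-1.57120104e+00 -1.14203420e-04 -1.57249610e+00] 2.4 [-2.37927538e-02  2.84358096e-01  1.65769776e+00 -1.32096418e-04
  1.19993889e+00 -2.20450549e-02]
axis [275.57786076 142.28744951]
cross [303.14107379  55.21613586]
```

View pics/w1.png

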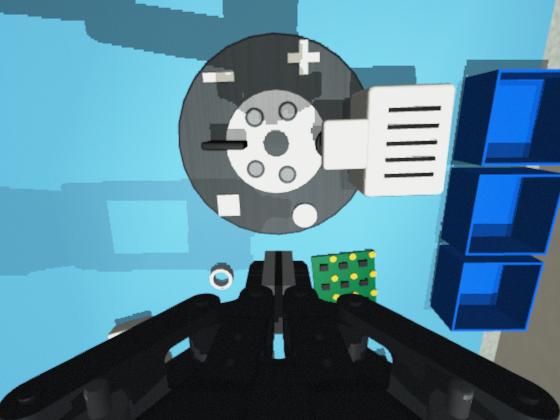

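Clear view: hub (276,143), cross (304,57), bar (218,76), square (228,205), disc (304,215), and the tab from (203,145) to (246,145), pointing left. Now I'll measure.

```bash
cat > mw.py <<'E'
from h import *
import sys
from scipy.optimize import least_squares
def meas(fn,verbose=1):
    d=load(fn); hsv=cv2.cvtColor(d['frame'],cv2.COLOR_RGB2HSV)
    ax0=np.array([598,35.2])
    def exp(p): return proj(d,p)
    out={}
    # plates
    m=((hsv[:,:,2]>150)&(hsv[:,:,1]<60)).astype(np.uint8)
    n,l,s,c=cv2.connectedComponentsWithStats(m)
    for nm,p in dict(bar=(531.2,109.9),cross=(629.7,130.4),square=(536.2,-43.7),disc=(635.1,-58.1)).items():
        e=exp((*p,24)); 
        best=min((i for i in range(1,n) if 60<s[i,4]<3000),key=lambda i:np.hypot(*(c[i]-e)))
        if np.hypot(*(c[best]-e))<15:
            out[nm]=onz(d,*c[best],24)[:2]
            print(nm,c[best].round(1),'A',s[best,4],'bbox',s[best,:4],out[nm].round(1),'depthz',dep(d,*c[best])[2].round(1))
    # hub: dark circle
    e=exp((*ax0,41))
    # disc top: white/grey ring ; radius 60 edge by radial scan
    pts=[];bpts=[]
    V=cv2.GaussianBlur(hsv[:,:,2],(3,3),0).astype(float)
    for a in np.radians(np.arange(0,360,3)):
        for R0,z,store in [(60,35,pts)]:
            rr=np.arange(52,68,0.5)
            uv=np.array([proj(d,(ax0[0]+q*np.cos(a),ax0[1]+q*np.sin(a),z)) for q in rr])
            val=cv2.remap(V.astype(np.float32),uv[:,0].astype(np.float32),uv[:,1].astype(np.float32),cv2.INTER_LINEAR)[:,0]
            g=np.diff(val); k=g.argmin()
            if g[k]<-8: store.append(onz(d,*uv[k],z)[:2])
    P=np.array(pts)
    f=least_squares(lambda x:np.hypot(*(P-x[:2]).T)-x[2],[*ax0,60],loss='soft_l1',f_scale=0.7)
    print('disc fit',f.x.round(2),len(P),'mad',np.median(abs(f.fun)).round(2))
    out['axis']=f.x[:2]
    if len(out)>=3:
        Q=np.array([v for k,v in out.items() if k!='axis'])
        g=least_squares(lambda x:np.hypot(*(Q-x).T)-100,ax0); print('axis from plates',g.x.round(2),g.fun.round(2))
        out['axisP']=g.x
    return d,hsv,out
def tab(d,hsv,ax,z=75):
    # black pixels near: top face of tab
    m=((hsv[:,:,2]<45)).astype(np.uint8)
    vv,uu=np.nonzero(m)
    o,w0=ray(d,0,0)
    P=np.array([onz(d,u,v,z)[:2] for u,v in zip(uu,vv)])
    rr=np.hypot(*(P-ax).T); k=(rr>25)&(rr<95)
    mm=np.zeros_like(m); mm[vv[k],uu[k]]=1
    n,l,s,c=cv2.connectedComponentsWithStats(mm)
    for i in range(1,n):
        if s[i,4]>60:
            vv,uu=np.nonzero(l==i); Q=np.array([onz(d,u,v,z)[:2] for u,v in zip(uu,vv)])-ax
            mc=Q.mean(0); print('comp',s[i],'mean',(mc+ax).round(1),'r',np.hypot(*mc).round(1),'ang',np.degrees(np.arctan2(*mc[::-1])).round(2),'rect',cv2.minAreaRect(Q.astype(np.float32)))
if __name__=='__main__':
    d,h,o=meas(sys.argv[1]); 
    if 'cross' in o:
      for k in('axis','axisP'):
        if k in o:
            v=o['cross']-o[k]; print('cross',k,np.hypot(*v).round(1),np.degrees(np.arctan2(v[1],v[0])).round(2))
    tab(d,h,o['axis'])
    x=cv2.resize(d['frame'][20:250,160:400,::-1],None,fx=2.5,fy=2.5,interpolation=cv2.INTER_CUBIC); cv2.imwrite('pics/%s_crop.png'%sys.argv[1],x)
E
python3 mw.py w1
```

```text
bar [217.4  76.6] A 311 bbox [202  71  32  12] [531.2 108.4] depthz 24.7
cross [303.6  56.9] A 569 bbox [288  39  32  36] [630.2 128.6] depthz 23.8
square [228.2 204.8] A 474 bbox [217 194  23  23] [536.2 -44.5] depthz 23.4
disc [304.4 215.3] A 475 bbox [292 204  26  24] [635.  -59.2] depthz 23.5
disc fit [598.06  33.57  59.32] 107 mad 0.22
axis from plates [598.12  33.93] [ 0.1   0.   -0.04  0.12]
cross axis 100.4 71.3
cross axisP 100.0 71.27
comp [202 140  45   8 156] mean [545.8  37.5] r 52.4 ang 175.65 rect ((-54.3919677734375, 3.0901479721069336), (6.322113990783691, 46.57179641723633), 86.97554016113281)
```

View pics/w1_crop.png

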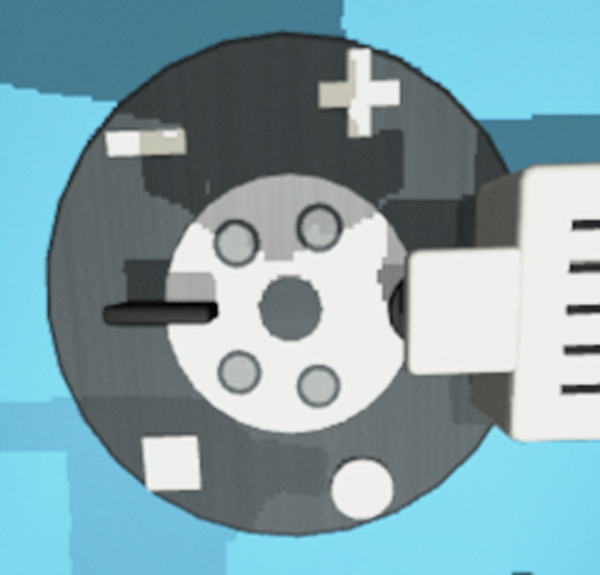

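Axis from two fits is (598.1, 33.7). The cross sits at 71.3° world at radius 100, as expected, and the tab is at about 177°. I need to push it about 106° clockwise from its -y side, using shut fingers.

Emit:
send_rows --pt "-0.0125 0.03 -0.031 0 1.5 0" --pt "-0.0125 0.035 -0.031 0 1.5 0" --pt "0 0.04 0 0 0 0" --pt "0 0.04 0 0 0 0" --pt "0 0.035 0 0 0 0" --pt "0 0.025 0 0 0 0" --pt "0 0.007 0 0 0 0" --pt "0 0 0 0 0 0"

```text
clock: 3.2
eef_pos: [534.8, 14.9, 50.7]
tcp_rot: [-1.573, -0.0, -1.622]
contact_force: [0.1, -0.3, 0.4]
opening: -0.002
```

Run:
```python
from h import *
d=grab('wrist','w2'); s=r.sense(); print(s['eef_pos'],np.degrees(s['tcp_rot']),s['contact_force'],s['clock'])
```

```text
[535.88780517  14.81022123  51.80083395] [-9.00122296e+01  2.53978399e-03 -9.29264382e+01] [-0.35003637 -0.25726718  0.89918625] 3.25
```

View pics/w2.png

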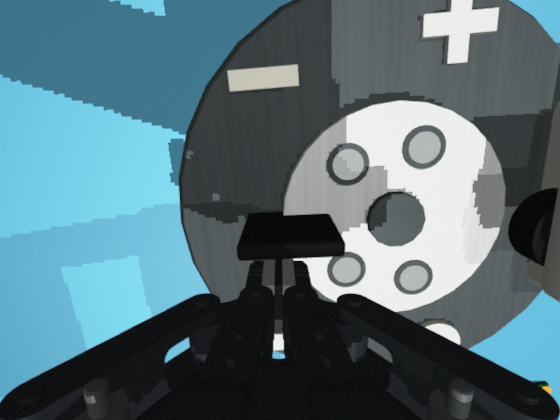

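Emit:
send_rows --pt "-0.004 0 0 0 0 0" --pt "-0.003 0 0 0 0 0" --pt "-0.0055 0 -0.001 0 5 0" --pt "-0.0055 0 -0.001 0 5 0" --pt "-0.0055 0 -0.001 0 5 0" --pt "-0.0055 0 -0.001 0 5 0" --pt "-0.0055 0 -0.001 0 5 0" --pt "-0.0055 0 -0.001 0 5 0"

```text
clock: 4.05
eef_pos: [539.8, 54.8, 52.3]
tcp_rot: [-1.57, 0.001, -2.15]
contact_force: [-0.9, -1.7, 0.6]
opening: -0.001
```

```bash
cat > st.py <<'E'
from h import *
import sys
d=grab('wrist',sys.argv[1]); s=r.sense(); p=s['eef_pos']; yaw=s['tcp_rot'][2]
ax=np.array([598.1,33.7]); v=p[:2]-ax
x=np.array([np.cos(yaw),np.sin(yaw)]); z=np.array([-np.sin(yaw),np.cos(yaw)])
print('tcp',p.round(1),'yaw',np.degrees(yaw).round(2),'rel tool x,z',(v@x).round(2),(v@z).round(2),'F',s['contact_force'].round(2),s['clock'],'q6',s['qpos'][5].round(2))
E
python3 st.py w3
```

```text
tcp [540.2  55.4  52.4] yaw -123.46 rel tool x,z 13.79 -60.26 F [-0.87 -0.31  0.33] 4.1 q6 0.68
```

View pics/w3.png

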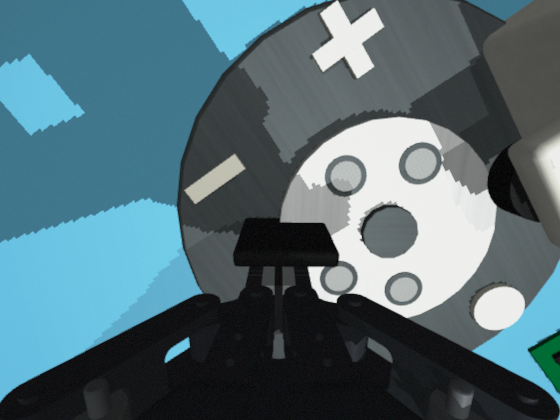

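The tab is being carried flush, at image rows 220–262. Continuing the arc.

Emit:
send_rows --pt "-0.0055 0 -0.001 0 5 0" --pt "-0.0055 0 -0.001 0 5 0" --pt "-0.0055 0 -0.001 0 5 0" --pt "-0.0055 0 -0.001 0 5 0" --pt "-0.0055 0 -0.001 0 5 0" --pt "-0.0055 0 -0.001 0 5 0" --pt "-0.0055 0 -0.001 0 5 0"

```text
clock: 4.8
eef_pos: [563.1, 85.1, 52.1]
tcp_rot: [-1.571, 0.0, -2.759]
contact_force: [-1.0, -1.3, 0.5]
opening: -0.0
```

Emit:
send_rows --pt "-0.0055 0 -0.001 0 5 0" --pt "-0.0055 0 -0.001 0 5 0" --pt "-0.0055 0 -0.001 0 5 0" --pt "-0.0055 0 -0.001 0 5 0" --pt "-0.0055 0 -0.001 0 5 0" --pt "0 0 0 0 0 0"

```text
clock: 5.4
eef_pos: [589.4, 95.7, 52.0]
tcp_rot: [-1.571, 0.001, 3.09]
contact_force: [0.1, 0.2, -0.5]
opening: 0.001
```

```bash
python3 st.py w4; python3 mw.py w4
```

```text
tcp [589.1  95.6  51.9] yaw 177.2 rel tool x,z 12.05 -61.42 F [-0.37  0.36 -0.78] 5.45 q6 1.78
cross [216.4 182. ] A 1999 bbox [184 150  66  64] [630.4 128.4] depthz 25.0
square [500.  312.2] A 1711 bbox [476 292  50  42] [536.7 -44.7] depthz 24.8
disc [544.  157.8] A 1692 bbox [524 126  36  60] [634.7 -54.1] depthz 23.9
disc fit [598.71  33.68  59.14] 77 mad 0.24
axis from plates [593.37  36.63] [-1.02 -0.86 -0.27]
cross axis 99.9 71.48
cross axisP 99.0 68.01
comp [363 210  33  35 115] mean [619.7  54.6] r 29.6 ang 44.87 rect ((20.032371520996094, 20.388856887817383), (5.51607084274292, 18.51858901977539), 50.47606658935547)
comp [  204   215   338   205 32006] mean [559.6  64.5] r 49.8 ang 141.76 rect ((-47.398704528808594, 26.013717651367188), (166.11639404296875, 84.13308715820312), 49.39788055419922)
```

View pics/w4.png

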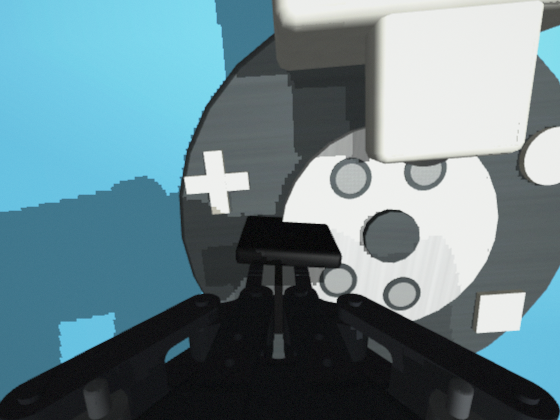

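```bash
cat > tabd.py <<'E'
from h import *
import sys
def cloud(d):
    K=d['intrinsics'];R=Rot.from_euler('xyz',d['rotation']).as_matrix()
    v,u=np.mgrid[0:420,0:560]; D=d['depth']
    c=np.stack([(u-K[0,2])/K[0,0]*D,(v-K[1,2])/K[1,1]*D,D],-1)
    return c@R.T+d['origin']
def tabangle(fn,ax=np.array([598.1,33.7])):
    d=load(fn);P=cloud(d); rr=np.hypot(P[...,0]-ax[0],P[...,1]-ax[1])
    V=d['frame'].max(2)
    m=((d['depth']>0)&(abs(P[...,2]-75)<3)&(rr<86)&(rr>28)&(V<70)).astype(np.uint8)
    n,l,s,c=cv2.connectedComponentsWithStats(m)
    for i in range(1,n):
        if s[i,4]<40: continue
        Q=P[l==i][:,:2]-ax; z=P[l==i][:,2].mean()
        mc=Q.mean(0); (cx,cy),(w,h),a=cv2.minAreaRect(Q.astype(np.float32))
        C=np.cov(Q.T); e,E=np.linalg.eigh(C); dirv=E[:,1]*np.sign(E[:,1]@mc)
        print('comp',s[i],'z',z.round(1),'r',np.hypot(*mc).round(1),'ang centre',np.degrees(np.arctan2(mc[1],mc[0])).round(2),'pca',np.degrees(np.arctan2(dirv[1],dirv[0])).round(2),'rectc',np.degrees(np.arctan2(cy,cx)).round(2),'size',round(w,1),round(h,1))
if __name__=='__main__': 
    for f in sys.argv[1:]: print(f); tabangle(f)
E
python3 tabd.py w1 w2 w3 w4
```

```text
w1
comp [317 133   5  22  76] z 74.8 r 46.4 ang centre 2.57 pca 88.5 rectc 2.29 size 4.5 21.7
comp [202 143  43   7 265] z 74.9 r 57.4 ang centre 179.88 pca -178.83 rectc -179.8 size 6.4 45.1
w2
comp [ 526  199   31   68 1098] z 74.5 r 46.9 ang centre 3.14 pca 89.33 rectc 2.79 size 29.1 9.7
comp [ 237  237  108   24 1880] z 74.5 r 57.0 ang centre 179.11 pca -179.8 rectc 179.63 size 45.3 8.3
comp [263 266  32   9 172] z 75.1 r 62.8 ang centre -172.54 pca 177.25 rectc -172.55 size 1.4 13.1
comp [247 274  16   9 106] z 75.0 r 73.6 ang centre -170.9 pca 177.39 rectc -170.85 size 1.6 6.5
comp [295 275  15   8  89] z 75.2 r 53.8 ang centre -166.4 pca 176.0 rectc -166.36 size 1.2 6.1
w3
comp [504 163  37  59 956] z 74.6 r 46.9 ang centre 3.59 pca 90.03 rectc 4.73 size 29.6 7.7
comp [ 234  248  105   25 1954] z 74.6 r 57.2 ang centre 145.83 pca 147.15 rectc 146.52 size 9.1 45.4
comp [247 273  16   8 101] z 74.9 r 70.6 ang centre 152.89 pca 147.5 rectc 152.94 size 1.4 6.6
comp [295 273  15   8  94] z 74.8 r 50.4 ang centre 155.34 pca 146.21 rectc 155.39 size 1.3 6.0
w4
comp [428 159  18   6  43] z 74.9 r 45.0 ang centre -2.81 pca -80.67 rectc -4.02 size 1.5 7.1
comp [ 236  246  105   27 2040] z 74.6 r 57.6 ang centre 83.16 pca 84.75 rectc 83.81 size 45.2 10.0
comp [247 273  16   8  99] z 75.0 r 71.6 ang centre 90.89 pca 84.94 rectc 90.74 size 6.5 1.5
comp [295 273  15   9  91] z 75.2 r 51.3 ang centre 92.49 pca 87.76 rectc 92.42 size 6.2 1.3
```

Emit:
send_rows --pt "-0.0055 0 -0.001 0 5 0" --pt "-0.0045 0 -0.001 0 4 0" --pt "0 0 0 0 0 0" --pt "0 0 0 0 0 0"

```text
clock: 5.85
eef_pos: [598.7, 96.6, 51.5]
tcp_rot: [-1.571, 0.0, 2.936]
contact_force: [-1.0, 0.6, -0.5]
opening: 0.0
```

```bash
python3 st.py w5; python3 tabd.py w5
```

```text
tcp [598.7  96.6  51.5] yaw 168.22 rel tool x,z 12.3 -61.65 F [ 0.36  0.22 -0.43] 5.9 q6 1.93
w5
comp [ 236  245  106   29 2024] z 74.6 r 57.7 ang centre 74.48 pca 76.14 rectc 75.46 size 45.6 10.1
comp [247 274  16   8  93] z 75.2 r 71.8 ang centre 82.27 pca 77.76 rectc 82.27 size 6.6 1.4
comp [295 274  15   9  97] z 75.0 r 51.4 ang centre 83.96 pca 78.25 rectc 83.92 size 6.2 1.3
```

Emit:
send_rows --pt "0.006 0 0 0 0 0" --pt "0.01 0 0 0 0 0" --pt "0.015 -0.025 0 0 -5 0" --pt "0.015 -0.045 0 0 -5 0" --pt "0.015 -0.045 0 0 -5 0" --pt "0.012 -0.045 0 0 -5 0" --pt "0 -0.045 0 0 -5 0" --pt "0 0 0 0 0 0"

```text
clock: 6.7
eef_pos: [528.6, 105.4, 262.6]
tcp_rot: [-1.57, 0.01, -2.911]
contact_force: [0.9, -0.3, 0.2]
opening: -0.001
```

```bash
python3 st.py w6; python3 mw.py w6; python3 tabd.py w6
```

```text
tcp [527.4 105.2 259.4] yaw -166.91 rel tool x,z 52.66 -85.6 F [ 0.26  0.31 -0.95] 6.75 q6 1.54
bar [276.3 180.5] A 253 bbox [270 166  14  30] [532.3 108.4] depthz 23.4
cross [278.5  96.2] A 524 bbox [263  80  32  34] [630.2 128.6] depthz 24.0
square [392.5 204.3] A 492 bbox [379 192  28  25] [536.5 -44.6] depthz 24.7
disc [430.8 129.7] A 597 bbox [417 116  28  28] [635.4 -59.2] depthz 23.9
disc fit [598.08  33.87  59.4 ] 109 mad 0.27
axis from plates [598.69  33.7 ] [-0.05 -0.02  0.01 -0.07]
cross axis 100.0 71.29
cross axisP 100.0 71.66
comp [290 107  37  24 153] mean [610.3  95.7] r 63.0 ang 78.78 rect ((10.724919319152832, 58.453617095947266), (41.71217727661133, 7.364073276519775), 69.60758209228516)
w6
comp [360  96  13   8  43] z 74.7 r 46.3 ang centre 7.62 pca 85.77 rectc 7.85 size 4.9 12.7
comp [292 105  40  26 307] z 74.7 r 58.7 ang centre 75.41 pca 74.79 rectc 75.2 size 43.9 8.0
```

View pics/w6.png

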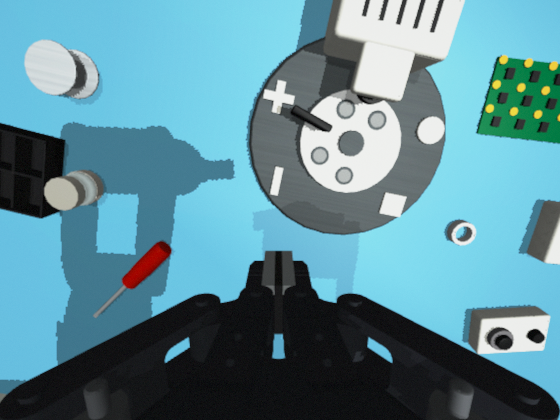

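Run:
```python
import plan
plan.plan(583.6,101.8,52,164.4-360,7)
```

```text
now [527.4 105.2 259.4] [ -89.99    0.36 -166.91] F [ 0.26  0.31 -0.95] t 6.75 open 0.0 q [0.19 0.19 1.79 0.   1.16 1.54]
[-0.0075, 0.0297, 0.0023] turn y 4.1
[-0.0077, 0.0297, 0.0017] turn y 4.1
[-0.0078, 0.0297, 0.0012] turn y 4.1
[-0.0078, 0.0297, 0.0006] turn y 4.1
[-0.0079, 0.0297, 0.0] turn y 4.1
[-0.0078, 0.0297, -0.0006] turn y 4.1
[-0.0078, 0.0297, -0.0011] turn y 4.1
```

Emit:
send_rows --pt "-0.0075 0.0297 0.0023 0 4.1 0" --pt "-0.0077 0.0297 0.0017 0 4.1 0" --pt "-0.0078 0.0297 0.0012 0 4.1 0" --pt "-0.0078 0.0297 0.0006 0 4.1 0" --pt "-0.0079 0.0297 0 0 4.1 0" --pt "-0.0078 0.0297 -0.0006 0 4.1 0" --pt "-0.0078 0.0297 -0.0011 0 4.1 0" --pt "0 0 0 0 0 0"

```text
clock: 7.55
eef_pos: [577.8, 100.6, 43.4]
tcp_rot: [-1.567, -0.008, 2.867]
contact_force: [-1.9, 0.7, -0.3]
opening: 0.002
```

```bash
python3 st.py w7; python3 tabd.py w7
```

```text
tcp [578.7 100.8  45.6] yaw 164.39 rel tool x,z 36.78 -59.4 F [ 0.5  -0.06  0.58] 7.6 q6 2.01
w7
comp [378  88  38  15 141] z 74.7 r 46.8 ang centre 7.85 pca 93.48 rectc 7.44 size 2.9 12.4
comp [ 224  205  118   22 2184] z 74.6 r 58.1 ang centre 74.24 pca 75.27 rectc 74.81 size 45.2 8.6
comp [262 274  34   9 219] z 75.2 r 64.4 ang centre 98.35 pca 74.57 rectc 98.35 size 13.2 1.3
```

Emit:
send_rows --pt "-0.006 -0.005 -0.002 0 0 0" --pt "-0.007 0 0 0 0 0" --pt "-0.005 0 0 0 0 0" --pt "-0.003 0 0 0 0 0" --pt "-0.002 0 0 0 0 0" --pt "-0.001 0 0 0 0 0" --pt "0 0 0 0 0 0" --pt "0 0 0 0 0 0"

```text
clock: 8.4
eef_pos: [605.1, 96.6, 53.3]
tcp_rot: [-1.571, -0.0, 2.868]
contact_force: [0.2, 1.0, -0.4]
opening: -0.002
```

```bash
python3 st.py w8; python3 tabd.py w8
```

```text
tcp [605.   96.6  53.3] yaw 164.33 rel tool x,z 10.31 -62.43 F [-0.26 -0.06  0.18] 8.45 q6 2.0
w8
comp [ 239  244  104   28 1870] z 74.6 r 57.6 ang centre 68.66 pca 70.01 rectc 69.68 size 45.3 9.7
comp [247 272  16   9  97] z 75.0 r 72.6 ang centre 76.84 pca 74.1 rectc 76.89 size 6.5 1.7
comp [295 272  15   8  93] z 75.4 r 52.1 ang centre 77.79 pca 73.54 rectc 77.76 size 6.3 1.3
```

Emit:
send_rows --pt "0.006 0 0 0 0 0" --pt "0.01 0 0 0 0 0" --pt "0.01 -0.035 0 0 0 0" --pt "0 -0.045 0 0 0 0" --pt "0 -0.045 0 0 0 0" --pt "0 -0.045 0 0 0 0" --pt "0 0 0 0 0 0" --pt "0 0 0 0 0 0"

```text
clock: 9.25
eef_pos: [579.9, 104.0, 224.3]
tcp_rot: [-1.572, 0.002, 2.868]
contact_force: [-0.4, -0.5, -0.6]
opening: -0.004
```

```bash
python3 st.py w9; python3 mw.py w9; python3 tabd.py w9
```

```text
tcp [579.1 103.7 222.8] yaw 164.33 rel tool x,z 37.21 -62.3 F [ 0.21 -0.14 -1.49] 9.3 q6 2.02
bar [285.4 227.5] A 265 bbox [277 213  17  30] [532.2 108.4] depthz 24.2
cross [244.5 151.5] A 551 bbox [228 135  34  34] [630.1 128.5] depthz 23.8
square [413.4 190. ] A 626 bbox [399 175  29  31] [536.4 -44.8] depthz 23.7
disc [413.   97.8] A 803 bbox [398  82  31  33] [635.4 -59.4] depthz 24.5
disc fit [598.29  33.65  59.39] 102 mad 0.27
axis from plates [598.53  33.57] [-0.01  0.04  0.03  0.  ]
cross axis 100.0 71.47
cross axisP 100.0 71.61
comp [262 148  46   8 173] mean [623.4  87.1] r 59.1 ang 64.87 rect ((24.875608444213867, 51.73479080200195), (42.695064544677734, 4.458050727844238), 69.6697006225586)
comp [261 153  38   8  76] mean [619.2  96.2] r 66.0 ang 71.49 rect ((19.083215713500977, 58.79533386230469), (35.629173278808594, 4.430142402648926), 63.77101135253906)
w9
comp [261 151  47  11 349] z 74.7 r 58.9 ang centre 69.34 pca 70.42 rectc 69.57 size 44.0 8.1
```

View pics/w9.png

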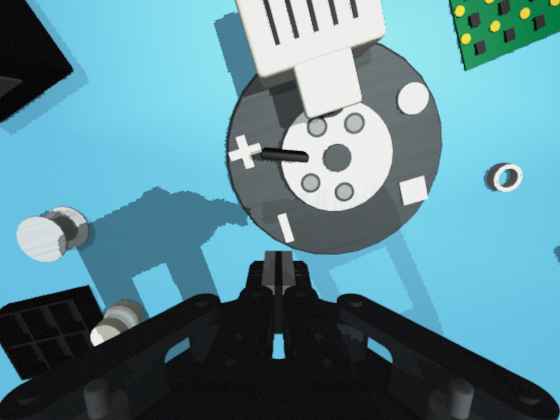

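Run:
```python
from h import *
d=load('w9')
for p in [(330,85),(320,40),(345,95)]: print(dep(d,*p).round(0))
import plan
plan.plan(645.5,89.5,222,161.5-360+360,2)
```

```text
[667.  35.  92.]
[701.  35.  95.]
[656.  24.  93.]
now [579.1 103.7 222.8] [-8.9980e+01 -4.0000e-02  1.6433e+02] F [ 0.21 -0.14 -1.49] t 9.3 open -0.0 q [0.17 0.31 1.72 0.   1.12 2.02]
[-0.0339, 0.0004, -0.0021] turn y 1.42
[-0.0338, 0.0004, -0.0029] turn y 1.42
```

Emit:
send_rows --pt "-0.034 0 -0.002 0 1.4 0" --pt "-0.034 0 -0.003 0 1.4 0" --pt "0 0.015 0 0 0 0" --pt "0 0.035 0 0 0 0" --pt "0 0.035 0 0 0 0" --pt "0 0.02 0 0 0 0" --pt "0 0 0 0 0 0"

```text
clock: 10.0
eef_pos: [642.3, 89.0, 112.8]
tcp_rot: [-1.567, -0.009, 2.819]
contact_force: [-0.1, 0.4, -0.1]
opening: -0.0
```

```bash
python3 st.py w10
```

```text
tcp [644.   89.1 115.3] yaw 161.54 rel tool x,z -25.98 -67.13 F [0.13 0.8  1.31] 10.05 q6 2.03
```

View pics/w10.png

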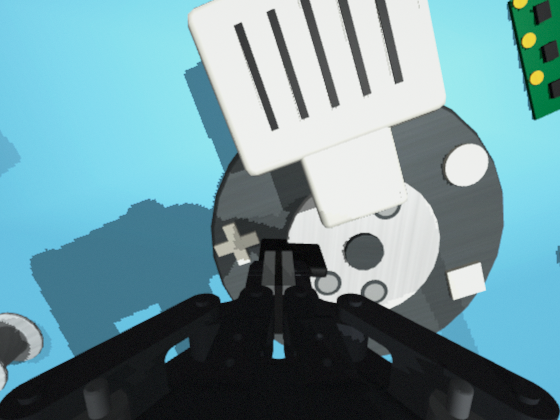

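The fingers hover at z=115 on the far side of the tab and clear of the snout (its edge at about (330,225)). Lowering to about 62.

Emit:
send_rows --pt "0 0.018 0 0 0 0" --pt "0 0.018 0 0 0 0" --pt "0 0.012 0 0 0 0" --pt "0 0.005 0 0 0 0" --pt "0.004 0 0 0 0 0" --pt "0 0 0 0 0 0" --pt "0 0 0 0 0 0"

```text
clock: 10.75
eef_pos: [643.4, 90.7, 66.3]
tcp_rot: [-1.571, 0.001, 2.819]
contact_force: [-0.1, -0.1, 0.2]
opening: -0.004
```

```bash
python3 st.py w11; python3 tabd.py w11
```

```text
tcp [643.5  90.7  66.3] yaw 161.53 rel tool x,z -24.97 -68.45 F [-0.24 -0.39  0.38] 10.8 q6 2.03
w11
comp [274 252   9   7  46] z 75.1 r 77.2 ang centre 43.72 pca 72.13 rectc 43.75 size 3.9 0.9
comp [254 261  10   5  41] z 75.5 r 83.8 ang centre 49.06 pca 72.84 rectc 49.11 size 4.3 1.3
comp [294 261  13   6  51] z 75.6 r 66.5 ang centre 42.74 pca 71.58 rectc 42.58 size 5.7 1.0
```

View pics/w11.png

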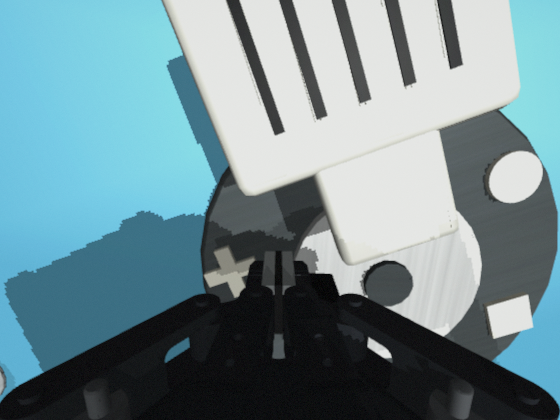

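Emit:
send_rows --pt "0.003 0.004 0 0 0 0" --pt "0.003 0 0 0 0 0" --pt "0.002 0 0 0 0 0" --pt "0.001 0 0 0 0 0" --pt "0 0 0 0 0 0" --pt "0 0 0 0 0 0"

```text
clock: 11.4
eef_pos: [634.4, 93.5, 61.5]
tcp_rot: [-1.571, -0.0, 2.819]
contact_force: [0.2, -0.3, 0.8]
opening: -0.003
```

```bash
python3 st.py w12
python3 - <<'E'
from h import *
cv2.imwrite('pics/s12.png',cv2.resize(grab('side','sd12')['frame'][140:240,230:380,::-1],None,fx=5,fy=5,interpolation=cv2.INTER_CUBIC))
E
```

```text
tcp [634.4  93.4  61.4] yaw 161.52 rel tool x,z -15.5 -68.16 F [-1.07  0.68  0.49] 11.45 q6 2.04
```

View pics/s12.png

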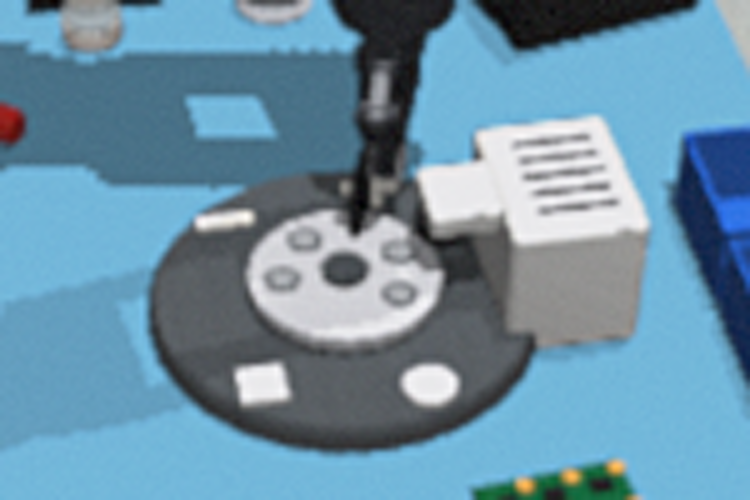

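Emit:
send_rows --pt "-0.004 0 0 0 0 0" --pt "-0.004 0 0 0 0 0" --pt "0 -0.025 0 0 0 0" --pt "0 -0.045 0 0 0 0" --pt "0 -0.045 0 0 0 0" --pt "0.034 -0.045 0.005 0 0 0" --pt "0.034 0 0 0 -1.4 0" --pt "0 0 0 0 -1.4 0"

```text
clock: 12.3
eef_pos: [577.5, 107.7, 217.6]
tcp_rot: [-1.571, 0.0, 2.87]
contact_force: [-0.5, 0.3, -1.0]
opening: 0.002
```

Emit:
send_rows --pt "0 0 0 0 0 0" --pt "0 0 0 0 0 0"

```text
clock: 12.5
eef_pos: [580.7, 106.8, 215.8]
tcp_rot: [-1.571, 0.0, 2.867]
contact_force: [-0.3, 0.3, -0.8]
opening: -0.002
```

```bash
python3 st.py w13; python3 mw.py w13; python3 tabd.py w13
```

```text
tcp [580.6 106.7 215.6] yaw 164.28 rel tool x,z 36.6 -65.56 F [ 0.04  0.59 -0.27] 12.55 q6 2.02
bar [287.9 229.5] A 276 bbox [280 215  17  30] [532.2 108.4] depthz 23.2
cross [246.1 151.8] A 580 bbox [230 135  34  35] [630.1 128.6] depthz 23.1
square [419.1 191.1] A 653 bbox [405 176  29  31] [536.4 -44.9] depthz 25.1
disc [419.2  96.6] A 849 bbox [404  80  32  34] [635.4 -59.4] depthz 24.8
disc fit [598.25  33.8   59.41] 102 mad 0.21
axis from plates [598.58  33.57] [-0.02  0.08  0.07  0.01]
cross axis 100.0 71.42
cross axisP 100.1 71.64
comp [263 150  48  13 279] mean [620.9  90.8] r 61.3 ang 68.31 rect ((21.109350204467773, 53.969505310058594), (43.20075225830078, 10.891307830810547), 74.31055450439453)
w13
comp [263 154  49  10 365] z 74.7 r 58.8 ang centre 70.85 pca 71.76 rectc 70.76 size 44.4 7.7
```

View pics/w13_crop.png

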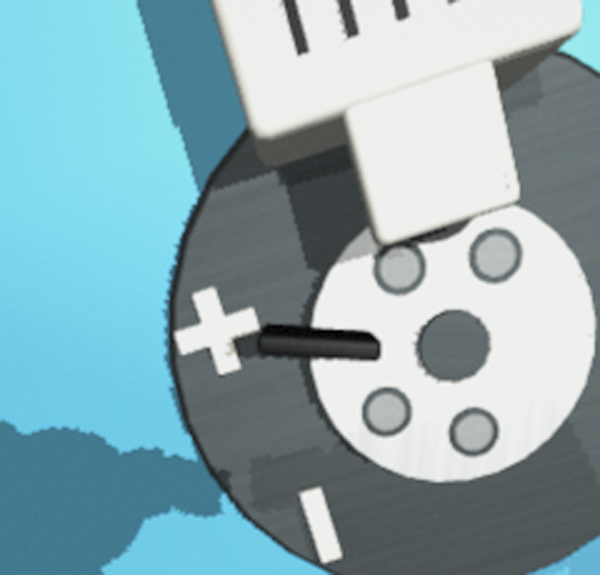

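Tab is now at 70.8–71.8° against a cross direction of 71.4–71.6°, so it's set. Next, the button: first rough-measure it from the two fixed cameras.

```bash
python3 - <<'E'
from h import *
for n,(u0,v0,u1,v1) in [('scene0',(183,275,210,300)),('side0',(288,264,316,292))]:
    d=load(n); g=cv2.cvtColor(d['frame'],cv2.COLOR_RGB2GRAY)[v0:v1,u0:u1]
    thr=40 if n[1]=='c' else 45
    m=(g<thr).astype(np.uint8); k,l,s,c=cv2.connectedComponentsWithStats(m)
    i=1+s[1:,4].argmax(); u,v=c[i]+[u0,v0]
    print(n,(u,v),s[i],'z56',onz(d,u,v,56)[:2].round(1),'depth',dep(d,u,v).round(1))
a=load('scene0');b=load('side0')
E
python3 plan.py 350 -190 250 -90 16
```

```text
scene0 (np.float64(194.1772151898734), np.float64(286.1898734177215)) [ 6  6 11 11 79] z56 [ 556.4 -292.4] depth [ 556.3 -292.4   55.9]
side0 (np.float64(300.1875), np.float64(275.65625)) [ 8  8 10  8 64] z56 [ 548.1 -295. ] depth [ 548.2 -294.3   55.1]
now [580.6 106.7 215.6] [-8.9980e+01 -1.0000e-02  1.6428e+02] F [ 0.04  0.59 -0.27] t 12.55 open -0.0 q [ 0.18  0.32  1.73 -0.    1.1   2.02]
[0.0089, -0.0021, 0.0218] turn y 15.89
[0.0026, -0.0021, 0.0233] turn y 15.89
[-0.0039, -0.0021, 0.0232] turn y 15.89
[-0.0101, -0.0021, 0.0212] turn y 15.89
[-0.0155, -0.0022, 0.0176] turn y 15.89
[-0.0198, -0.0022, 0.0127] turn y 15.89
[-0.0225, -0.0022, 0.0068] turn y 15.89
[-0.0235, -0.0022, 0.0004] turn y 15.89
[-0.0227, -0.0022, -0.0061] turn y 15.89
[-0.0202, -0.0022, -0.0121] turn y 15.89
[-0.0161, -0.0022, -0.0171] turn y 15.89
[-0.0108, -0.0022, -0.0209] turn y 15.89
[-0.0047, -0.0022, -0.023] turn y 15.89
[0.0018, -0.0022, -0.0234] turn y 15.89
[0.0082, -0.0022, -0.022] turn y 15.89
[0.0139, -0.0022, -0.0189] turn y 15.89
```

Run:
```python
import plan
plan.plan(520,-340,240,240,14)
```

```text
now [580.6 106.7 215.6] [-8.9980e+01 -1.0000e-02  1.6428e+02] F [ 0.04  0.59 -0.27] t 12.55 open -0.0 q [ 0.18  0.32  1.73 -0.    1.1   2.02]
[-0.0045, -0.0017, 0.0319] turn y -5.41
[-0.0015, -0.0017, 0.0322] turn y -5.41
[0.0016, -0.0017, 0.0322] turn y -5.41
[0.0046, -0.0017, 0.0319] turn y -5.41
[0.0076, -0.0017, 0.0313] turn y -5.41
[0.0105, -0.0017, 0.0304] turn y -5.41
[0.0133, -0.0017, 0.0293] turn y -5.41
[0.016, -0.0017, 0.0279] turn y -5.41
[0.0186, -0.0017, 0.0263] turn y -5.41
[0.021, -0.0017, 0.0244] turn y -5.41
[0.0232, -0.0017, 0.0223] turn y -5.41
[0.0252, -0.0017, 0.02] turn y -5.41
[0.027, -0.0017, 0.0176] turn y -5.41
[0.0285, -0.0017, 0.015] turn y -5.41
```

Emit:
send_rows --pt "-0.0045 -0.002 0.032 0 -5.4 0" --pt "-0.0015 -0.002 0.032 0 -5.4 0" --pt "0.0015 -0.002 0.032 0 -5.4 0" --pt "0.0045 -0.002 0.032 0 -5.4 0" --pt "0.0075 -0.002 0.0315 0 -5.4 0" --pt "0.0105 -0.002 0.0305 0 -5.4 0" --pt "0.0135 -0.002 0.0295 0 -5.4 0"

```text
clock: 13.25
eef_pos: [550.2, -118.6, 229.5]
tcp_rot: [-1.571, -0.001, -2.752]
contact_force: [-0.2, 0.3, 0.6]
opening: 0.0
```

Emit:
send_rows --pt "0.016 -0.002 0.028 0 -5.4 0" --pt "0.0185 -0.002 0.0265 0 -5.4 0" --pt "0.021 -0.002 0.0245 0 -5.4 0" --pt "0.023 -0.002 0.0225 0 -5.4 0" --pt "0.025 -0.002 0.02 0 -5.4 0" --pt "0.027 -0.002 0.0175 0 -5.4 0" --pt "0.0285 -0.002 0.015 0 -5.4 0" --pt "0 0 0 0 0 0"

```text
clock: 14.05
eef_pos: [519.9, -344.4, 243.5]
tcp_rot: [-1.57, -0.001, -2.096]
contact_force: [0.0, 0.8, -0.3]
opening: 0.002
```

Emit:
send_rows --pt "0 0 0 0 0 0" --pt "0 0 0 0 0 0"

```text
clock: 14.25
eef_pos: [520.2, -339.7, 243.4]
tcp_rot: [-1.572, 0.0, -2.097]
contact_force: [0.3, 0.4, -0.2]
opening: 0.002
```

```bash
python3 st.py w14
python3 - <<'E'
from h import *
d=load('w14'); print(proj(d,(552,-294,56)))
E
```

```text
tcp [ 520.3 -339.4  243.6] yaw -120.1 rel tool x,z 361.87 119.79 F [0.18 0.43 0.41] 14.3 q6 -0.06
[282.42155955 138.65430889]
```

View pics/w14.png

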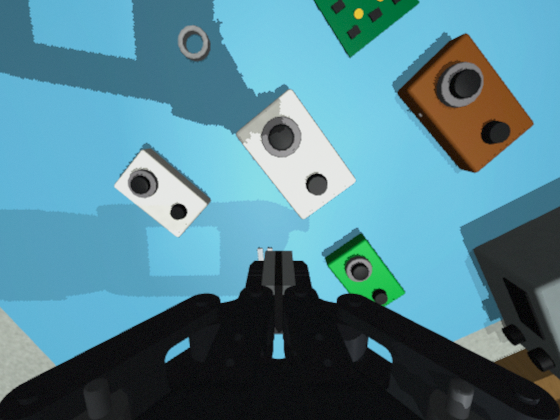

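The wrist view shows the large white pod at (297,155), with its collared button at (281,136) and the dimmer knob at (316,184). The small white pod at (162,192) and the brown and green ones are clearly different.

Run:
```python
from h import *
d=load('w14'); g=cv2.cvtColor(d['frame'],cv2.COLOR_RGB2GRAY)
u0,v0,u1,v1=255,110,310,165
m=(g[v0:v1,u0:u1]<60).astype(np.uint8); k,l,s,c=cv2.connectedComponentsWithStats(m); i=1+s[1:,4].argmax(); u,v=c[i]+[u0,v0]
p=onz(d,u,v,56); print((u,v),s[i],p.round(1),dep(d,u,v).round(1), 'diam', 2*np.sqrt(s[i,4]/np.pi)*(d['origin'][2]-56)/305/.97)
mm=((g[v0:v1,u0:u1]<135)).astype(np.uint8); k,l,s,c=cv2.connectedComponentsWithStats(mm); i=1+s[1:,4].argmax(); print('collar',c[i]+[u0,v0],s[i])
print('kn',[dep(d,*q).round(1) for q in [(316,184),(281,136),(290,175),(300,200)]])
import plan; plan.plan(p[0],p[1],80,-120,6)
```

```text
(np.float64(278.37617554858934), np.float64(134.69278996865205)) [ 13  14  26  26 319] [ 550.3 -288.4   56. ] [ 550.4 -288.3   57.3] diam 22.47716783582518
collar [278.47222222 133.82729469] [  6   6  36  36 828]
kn [array([ 559.8, -356.6,   46.5]), array([ 552.1, -290.9,   56.7]), array([ 538.9, -334.9,   34.5]), array([ 534.5, -366.8,   34.7])]
now [ 520.3 -339.4  243.6] [-9.006e+01  2.000e-02 -1.201e+02] F [0.18 0.43 0.41] t 14.3 open 0.0 q [-0.58  0.34  1.63  0.    1.18 -0.06]
[-0.0099, 0.0273, 0.0001] turn y -0.02
[-0.0099, 0.0273, 0.0001] turn y -0.02
[-0.0099, 0.0273, 0.0001] turn y -0.02
[-0.0099, 0.0273, 0.0001] turn y -0.02
[-0.0099, 0.0273, 0.0001] turn y -0.02
[-0.0099, 0.0273, 0.0001] turn y -0.02
```

Emit:
send_rows --pt "-0.019 0.03 0.001 0 0 0" --pt "-0.019 0.04 0.001 0 0 0" --pt "-0.019 0.04 0.001 0 0 0" --pt "0 0.035 0.0005 0 0 0" --pt "0 0.018 0 0 0 0" --pt "0 0.008 0 0 0 0" --pt "0 0 0 0 0 0" --pt "0 0 0 0 0 0"

```text
clock: 15.1
eef_pos: [552.5, -292.8, 74.2]
tcp_rot: [-1.569, 0.0, -2.096]
contact_force: [-0.6, -0.6, 0.9]
opening: 0.002
```

```bash
python3 st.py w15
python3 - <<'E'
from h import *
cv2.imwrite('pics/s15.png',np.hstack([cv2.resize(grab(n,n+'15')['frame'][b:b+75,a:a+100,::-1],(400,300),interpolation=cv2.INTER_CUBIC) for n,a,b in [('scene',145,245),('side',250,230)]]))
E
```

```text
tcp [ 552.6 -293.    74.5] yaw -120.08 rel tool x,z 305.47 124.37 F [0.29 0.04 0.49] 15.15 q6 0.04
```

View pics/s15.png

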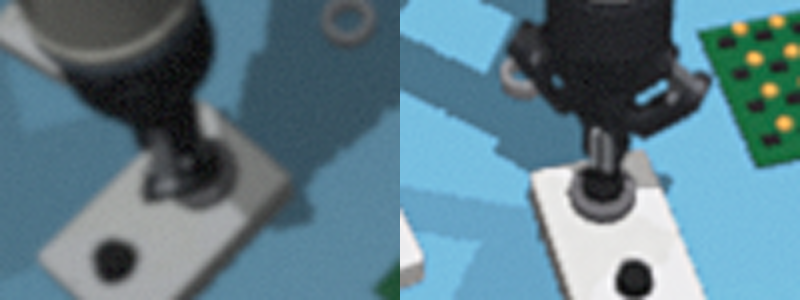

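View pics/w15.png

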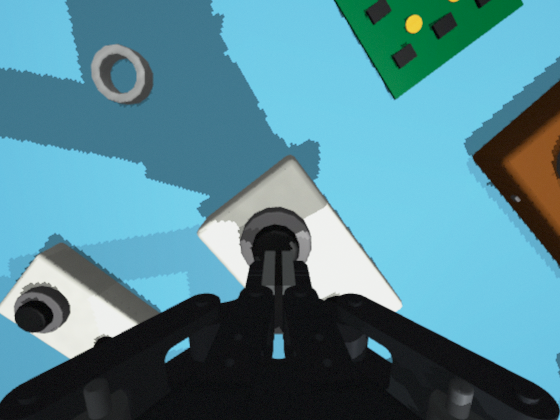

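Run:
```python
from h import *
d=load('w15')
print(proj(d,(552.6,-293,56)),onz(d,275.5,228,56), onz(d,276,209,46),onz(d,243,238,46),onz(d,311,238,46))
```

```text
[277.84497746 252.99807692] [ 559.0267753  -279.28660037   56.        ] [ 563.33429027 -272.31361238   46.        ] [ 537.23598953 -277.99250408   46.        ] [ 572.39681818 -298.34582512   46.        ]
```

Emit:
send_rows --pt "0 0.006 0 0 0 0" --pt "0 0.005 0 0 0 0" --pt "0 0.003 0 0 0 0" --pt "0 0 0 0 0 0"

```text
clock: 15.65
eef_pos: [551.3, -292.4, 58.4]
tcp_rot: [-1.572, -0.0, -2.096]
contact_force: [0.6, 0.2, 0.7]
opening: 0.001
```

Emit:
send_rows --pt "0 0.003 0 0 0 0" --pt "0 0.003 0 0 0 0" --pt "0 0.002 0 0 0 0" --pt "0 0 0 0 0 0" --pt "0 0 0 0 0 0"

```text
clock: 16.15
eef_pos: [551.9, -292.8, 51.4]
tcp_rot: [-1.57, -0.0, -2.096]
contact_force: [-0.8, -0.7, 4.3]
opening: -0.001
```

Emit:
send_rows --pt "0 0.001 0 0 0 0" --pt "0 0 0 0 0 0" --pt "0 0 0 0 0 0"

```text
clock: 16.45
eef_pos: [551.9, -292.8, 50.3]
tcp_rot: [-1.57, -0.0, -2.096]
contact_force: [-1.3, -0.1, 3.8]
opening: 0.0
```

Emit:
send_rows --pt "0 0.001 0 0 0 0" --pt "0 0 0 0 0 0" --pt "0 0 0 0 0 0"

```text
clock: 16.75
eef_pos: [551.9, -292.8, 50.0]
tcp_rot: [-1.57, -0.0, -2.096]
contact_force: [-2.6, -0.1, 11.0]
opening: 0.001
```

Emit:
send_rows --pt "0 0.001 0 0 0 0" --pt "0 0 0 0 0 0" --pt "0 0 0 0 0 0"

```text
clock: 17.05
eef_pos: [552.0, -292.8, 49.8]
tcp_rot: [-1.57, 0.0, -2.096]
contact_force: [-5.2, 1.8, 20.4]
opening: 0.0
```

Bottomed out: z stopped at about 50 mm while the force climbed to 20 N. Releasing and rising straight up.

Emit:
send_rows --pt "0 -0.004 0 0 0 0" --pt "0 -0.008 0 0 0 0" --pt "0 -0.02 0 0 0 0" --pt "0 -0.04 0 0 0 0" --pt "0 -0.045 0 0 0 0" --pt "0.02 -0.045 0 0 0 0" --pt "0.02 -0.03 0 0 0 0" --pt "0.015 0 0 0 0 0"

```text
clock: 17.85
eef_pos: [525.6, -342.2, 245.2]
tcp_rot: [-1.563, -0.001, -2.096]
contact_force: [-0.2, 1.0, -0.0]
opening: 0.001
```

Emit:
send_rows --pt "0 0 0 0 0 0" --pt "0 0 0 0 0 0" --pt "0 0 0 0 0 0"

```text
clock: 18.15
eef_pos: [523.7, -339.2, 238.4]
tcp_rot: [-1.574, 0.0, -2.096]
contact_force: [0.7, -0.8, -0.0]
opening: -0.003
```

```bash
python3 st.py w16
python3 - <<'E'
from h import *
a=grab('scene','scene16');grab('side','side16');d=load('w16')
u,v=proj(d,(552,-292,56)); print(u,v,[dep(d,u+i,v+j)[2].round(1) for i,j in [(0,0),(3,3),(-3,-3)]])
E
python3 m.py >/dev/null
python3 - <<'E'
from h import *
a=load('scene0')['frame'].astype(int);b=load('scene16')['frame'].astype(int)
c=load('side16')['frame'][160:240,250:370,::-1]
cv2.imwrite('pics/f16.png',np.hstack([load('scene16')['frame'][:,:,::-1][:300],np.zeros((300,10,3),np.uint8)]))
cv2.imwrite('pics/f16b.png',np.vstack([cv2.resize(load('side16')['frame'][90:390,150:450,::-1],(600,600))]))
E
```

```text
tcp [ 523.8 -339.2  238.5] yaw -120.04 rel tool x,z 359.98 122.42 F [ 0.07  0.36 -0.51] 18.2 q6 -0.05
279.2545930189803 139.39449640872385 [np.float64(55.2), np.float64(54.9), np.float64(56.0)]
```

View pics/f16b.png

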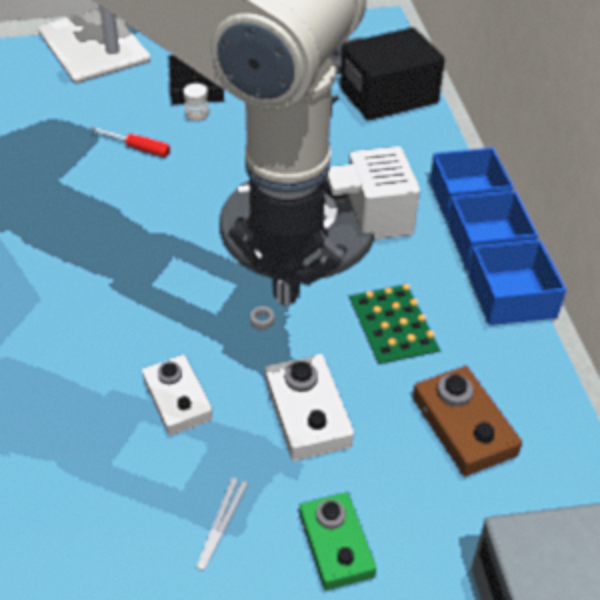

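View pics/scene16.png

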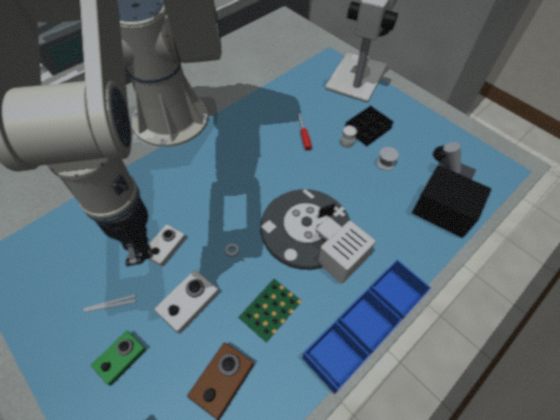

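The scene view shows the tab at (326,210) next to the cross at (339,211), and the bystanders where they were. The button is back at about 55–56 mm. One quick check that the turret is seated, then I hand in.

Run:
```python
from h import *
from tabd import cloud
for f in ['w1','w13','scene16']:
    P=cloud(load(f)); rr=np.hypot(P[...,0]-598.2,P[...,1]-33.7); a=np.degrees(np.arctan2(P[...,1]-33.7,P[...,0]-598.2))
    k=(rr>20)&(rr<30)&(abs(a)>100); print(f,'disc top z',np.median(P[k][:,2]).round(1))
print(r.sense()['contact_force']); print(r.sign_off())
```

```text
w1 disc top z 357.1
w13 disc top z 301.3
scene16 disc top z 35.2
[ 0.13330429 -0.76727237 -0.19310515]
the job is handed in; nothing more can be done
None
```

I pushed the turret's tab round to point at the cross, then pressed the lamp button on the large white pod fully down and released it. The job is handed in at about 18 s of the 58 s allowed; sign-off gives no verdict.

- **Tab:** I pushed it clockwise with shut fingers, overshot by about 1.5°, and nudged it back from the other side. The last close view put the tab at 70.8–71.8° and the middle of the cross at 71.4–71.6°, so it is within about 1°.
- **Button:** It stopped at about 50 mm with the force rising to 20 N, so it was fully down. After release its top read about 55–56 mm.
- **Turret seat:** The scene camera's depth put the disc top at 35.2 mm, so it is seated. The same check on two wrist pictures gave 357 and 301 mm. I did not look into why and took those readings as invalid.
- **Bystanders:** The last pictures show everything else where it was. I compared these by eye, not by measurement.
- **Disagreement:** The two fixed cameras differed by up to 8 mm on the button's position. I used a wrist-camera position close to their average.

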